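# Seat the collet holder in the rotary positioner's taper

## Robot

A 7-joint arm with a two-finger parallel gripper is mounted at the origin on the work surface. World frame = base frame: x ahead of the robot, y to its left, z up, the work surface at z = 0. Lengths are in m, angles in rad, forces in N, time in s.
With the tool pointing down it reaches from about 0.425 to 0.925 m from the base axis. Payload 6.8 kg.
Tool frame: the origin (TCP) lies on the centre line of the jaws, within the pads' length; the fingertips stand 8 mm ahead of it and the grasp point (between the pads) lies 11 mm behind it (r.finger_overhang is the distance from the TCP to the fingertips, in m); x points along the fingers, z is the direction in which the jaws open and shut, and the axes are right-handed (so a half turn about x gives the same grasp; the last joint's range is limited). The gripper opens to 85 mm and grips with 20 to 120 N. Pads are 22 mm wide; open, the fingers measure 114 mm over their backs; the gripper's body (76 mm by 85 mm) begins 54 mm behind the grasp point. The pads swing forward as they close: fully open they stand 13 mm farther back than shut.
Start: joints at [1.094, 0.477, 0.022, 1.555, -0.011, 1.109, -0.083], TCP at [0.243, -0.63, 0.239] pointing down, gripper open.
Joint ranges: [-2.96, 2.96], [-0.34, 2.1], [-1.41, 1.46], [0.24, 2.44], [-1.37, 4.51], [0.17, 1.92], [-2.96, 2.96]. Speed limits (rad/s): [2.39, 2.39, 3.14, 3.14, 3.14, 3.14, 3.14].

## Interface

Orientations are given as a rotation vector (axis times angle).
In Python, from bench import r gives the robot as it stands. The module is installed in compiled form; this text tells all that it offers.
- The arm moves only by the tool play_rows, never from a script. Its argument "plan" is a list of rows, each a list of 5 numbers: the opening, from -1 (shut) to 1 (fully open), then the shift along the world's x, y, z in m, then the turn about the world's z in rad. A call has 1 to 10 rows; each row is the pose to reach, as a shift and turn from the pose commanded when the call began; what a row does not reach only later rows make up. A row lasts 1/10 s, in which the tool goes at most 50 mm and 8.59 degrees, less where a joint would pass 70% of its speed; a pose out of reach is approached as far as the arm can. A call with a gripper value outside its range is refused whole. The fingers move at their own pace and stop on an object; "force" is the grip in N (left out, the last holds). Time passes only in rows, so rows that repeat a pose let the fingers close. It gives the time, the measured TCP pose, the force and the opening at its end, in the units of the state.
- r.get_obs(): the state, without advancing time (a new reading comes with each control period).
- r.grab_frame(name): name is "scene" or "top"; returns a dict with "pixels" (384x512x3 uint8, blue, green, red), "z_map" (384x512 float32, m along the optical axis (not along the pixel's ray), 0 where there is no reading), "vfov" (degrees; the focal length in pixels is half the picture's height over the tangent of half this angle, whatever the lens; pixels are square), "cx", "cy" (the principal point, pixels), "D" ([k1, k2, p1, p2, k3] as OpenCV has them; the pictures are not rectified), "R" (3x3) and "t" (3): a world point X has camera coordinates R X + t. Camera axes: x right, y down, z forward; pixel columns grow to the right and rows downward; lengths in m; the calibration is good to about 2 mm. A picture is of the moment at which its call begins.
- r.hand_in(): hands the job in, once; it reports no verdict.
Trained networks look in a picture, given as the dict that the camera call returned (one of the last four; its "shot" number tells which), for a name from the list of things; names that differ only in an ending like _2 or _b are one class to them, and where a whole thing is asked for, a point or a joint stands for the part that bears it (a point fixed in the world has none). Each returns a list of dicts, best first, with "conf" (0 to 1); they miss things now and then, are a little off and sometimes report something else, mostly with a low value. They report only what shows in the picture. A call takes as long as a camera call. They do not tell look-alikes from the thing itself.
- r.outline_of(picture, label): "mask" (384x512 bool, what is visible of it) and "bbox" ([left, top, right, bottom] as shares, 0 to 1, of the picture: columns of its width, rows of its height, round what is visible of it).
- r.pinpoint(picture, label): "position" ([column, row] as shares, 0 to 1, of the picture: columns of its width, rows of its height: a listed point, or the origin of a listed thing).
The state is a dict: "clock": time; "joints": joint angles; "qvel": joint speeds; "tau": joint torques, N m; "tcp_pos": TCP position; "orientation": TCP orientation; "contact_force": force on the tool from outside, world axes, zero at the start; "moment": the same for the moment, N m; "grip_width": finger opening in m.
Only numpy, scipy, OpenCV 4.12 (cv2) and the standard library are available. Lean on these libraries where they do the work, as an engineer would, in place of code of your own. Each camera call takes 0.05 s, during which the arm holds its last target.

## Task

Take the tool holder with the orange nut out of the grey rack and fit it into the upright spindle of the white rotary positioner: with its shank in the taper, turn it until the slots in its flange drop over the spindle's two brass drive dogs, then press it gently down until it snaps fully home, flange flush on the spindle nose, and let go. Feel for the dogs without ever forcing the holder against the spindle, and leave the blue-banded holder and the other things on the bench where they are.

Things in the scene. Friction and masses are not known exactly. Their poses are not given: they have to be found in the camera images.
- holder: Tool holder to fit (loose, 0.3 to 0.55 kg, upright in the rack): orange nut and patches. Origin: centre of its steel flange's underside; z up along its axis. Flange 54 mm diameter, 0 to 13 mm above the origin, cut through top to bottom by two slots 9 mm wide, at its +x and -x sides, open outwards, alike: it fits either way round. Nut on top, to 66 mm above the origin, 27 mm diameter.
- grip (a point): Centre of the holder's aluminium grip block, 38 mm above the flange's underside; axes as the holder's. The block is 36 mm high (17 to 53 mm above the underside), 32 mm along x and 28 mm across its two flats, which face +y and -y.
- shank (a point): Small end of the holder's tapered shank, on its axis, 34 mm below the flange's underside. The shank is 26 mm diameter at the flange and 16 mm here; below it a pull stud (groove 9 mm, head 15 mm diameter) goes on to 51 mm below the underside.
- holder_blue: A second tool holder of the same shape and size, dark nut and blue band: to stay in the rack. Same origin and axes.
- rack: Fixed grey rack block, 85 mm (x) by 210 mm (y) by 70 mm high; origin: centre of its underside. Two round sockets, 32 mm wide, in its top at y = +60 mm and -60 mm in its own frame; each holder hangs in one by its flange, which lies on the rack's top.
- positioner: The fixed rotary positioner: black base 150 by 130 by 12 mm, white housing 104 by 104 mm up to 82 mm high, steel spindle of 62 mm diameter standing upright in it to 95 mm. Origin: centre of its underside. A flange off the dogs rides on them 11 mm above the nose; with slots over them it sinks freely to about 8 mm, where spring balls meet the stud; 10 to 15 N more and it snaps down flush.
- nose (a point): Centre of the spindle nose's flat top face, 95 mm above the bench, on the spindle axis; axes as the positioner's (they do NOT turn with the spindle). The open taper below fits the shank with 1 mm radial play when home, more when it stands higher. When home the flange's underside lies on this face. Over 60 N of contact between holder and positioner (about 15 N of it the balls' own grip) is forcing it.
- dog_top (a point): On the spindle axis, 11 mm above the nose face, level with the tops of the two brass drive dogs; axes as the positioner's. The dogs stand opposite one another, 18 to 26 mm from the axis, 7 mm wide, tops bevelled to 4 mm. The line through both lies anywhere within 0.8 rad, either way, of this x axis and is not measured: see it or feel for it. The spindle turns only stiffly (0.5 N m).
- board: Small green circuit board, 90 by 60 by 5 mm, lying on the bench; bystander. Origin: centre of its underside.
- tweezers: Dark tweezers, 130 mm long, lying on the bench; bystander. Origin: about the middle, underside.
- screwdriver: Screwdriver, 170 mm long, lying on the bench; bystander. Origin: on its underside, near the middle.
- spool: Grey spool, 60 mm diameter, 40 mm high; bystander. Origin: centre of its underside.
- flux: Amber bottle, 44 mm diameter, 90 mm high; bystander. Origin: centre of its underside.
- paste: White jar with green lid, 50 mm diameter, 45 mm high; bystander. Origin: centre of its underside.
There are look-alikes about, which are no part of the job. Leave any red look-alike of the holder alone.

How it is judged:
By the outcome, as a careful person would: the job done as asked, in the order asked, and still so for the second after the job is handed in, with the robot touching nothing.
It also fails if it takes over 64 s, if anything falls off the work surface, if the arm or the gripper's body presses on something with over 40 N, if the wrist force passes 120 N, or if a joint passes its speed limit or range.

## Working session

There is one attempt and no reset: what is moved stays moved. The work goes in short steps, Python scripts to look and compute and a tool call to move; the robot and the scene stay as the last step left them, time stands still between calls to the robot, and variables do not carry over. Pictures are saved under pics/ and viewed, and the job is handed in when it is done.

Besides the shell and the picture viewer there is one more tool, called after ">>>" in YAML: its name, and indented under it one key for each argument. play_rows: Moves the arm, as the interface text tells. Its arguments: {"type":"object","properties":{"plan":{"type":"array","items":{"type":"array","items":{"type":"number"}}},"force":{"type":"number"}},"required":["plan"]}

```bash
mkdir -p pics; cat > h.py <<'E'
import numpy as np, cv2
from bench import r
def K(p):
    f=p["pixels"].shape[0]/2/np.tan(np.radians(p["vfov"])/2)
    return np.array([[f,0,p["cx"]],[0,f,p["cy"]],[0,0,1.]])
def ray(p,uv):
    n=cv2.undistortPoints(np.array([[uv]],float),K(p),np.array(p["D"],float))[0,0]
    R=np.array(p["R"]);t=np.array(p["t"])
    return -R.T@t, R.T@np.array([n[0],n[1],1.])
def at_z(p,uv,z):
    o,d=ray(p,uv); return o+d*(z-o[2])/d[2]
def depthpt(p,uv):
    o,d=ray(p,uv); z=p["z_map"][int(round(uv[1])),int(round(uv[0]))]; return o+d*z
def tri(p1,u1,p2,u2):
    o1,d1=ray(p1,u1);o2,d2=ray(p2,u2)
    s=np.linalg.lstsq(np.c_[d1,-d2],o2-o1,rcond=None)[0]
    a=o1+s[0]*d1;b=o2+s[1]*d2
    return (a+b)/2,np.linalg.norm(a-b)
def proj(p,X):
    rv=cv2.Rodrigues(np.array(p["R"],float))[0]
    return cv2.projectPoints(np.array(X,float).reshape(-1,1,3),rv,np.array(p["t"],float),K(p),np.array(p["D"],float))[0].reshape(-1,2)
E
python3 - <<'E'
from h import *
np.set_printoptions(precision=4,suppress=True)
P={}
for n in("scene","top"):
    p=P[n]=r.grab_frame(n); cv2.imwrite(f"pics/{n}0.png",p["pixels"])
    print(n,p["vfov"],p["D"],"cam",-np.array(p["R"]).T@np.array(p["t"]))
    for l in "holder grip shank holder_blue rack positioner nose dog_top board tweezers screwdriver spool flux paste".split():
        for d in r.pinpoint(p,l)[:3]:
            uv=np.array(d["position"])*[512,384]; print(l,round(d["conf"],2),uv,depthpt(p,np.clip(uv,0,[511,383])))
o=r.get_obs();print(o)
E
```

```text
scene 55.87005517870805 [0.025 0.    0.    0.    0.   ] cam [1.3452 0.3596 0.9284]
holder 0.69 [192.4096 175.296 ] [ 0.6003 -0.2539  0.0856]
holder 0.62 [166.6048 167.0016] [ 0.5884 -0.3758  0.0671]
holder 0.49 [192.2048 181.2864] [ 0.6145 -0.2473  0.0717]
grip 0.73 [167.5776 160.704 ] [ 0.5858 -0.3671  0.098 ]
grip 0.65 [189.696  167.1936] [ 0.5992 -0.261   0.1189]
shank 0.68 [191.5904 181.2096] [ 0.6153 -0.2493  0.0719]
shank 0.63 [385.3824 229.7856] [0.4716 0.4036 0.009 ]
shank 0.49 [170.2912 173.7984] [ 0.5805 -0.3728  0.029 ]
holder_blue 0.62 [220.1088 183.2064] [ 0.5959 -0.1448  0.0903]
holder_blue 0.54 [298.496  186.5088] [0.4037 0.0714 0.0046]
rack 0.64 [207.9232 194.1888] [ 0.6267 -0.178   0.0504]
rack 0.18 [190.1056 174.9888] [ 0.6047 -0.2601  0.088 ]
positioner 0.85 [310.1184 232.0128] [0.6279 0.1949 0.053 ]
nose 0.6 [313.2928 210.0864] [0.5627 0.178  0.082 ]
dog_top 0.67 [314.624  207.2832] [0.564  0.1809 0.0976]
board 0.71 [385.3824 227.7888] [0.4605 0.4018 0.0064]
tweezers 0.4 [296.3968 187.5072] [0.4087 0.0654 0.0012]
tweezers 0.26 [220.5184 186.5088] [ 0.6026 -0.1398 
[... 1104 characters left out ...]
 0.3801  0.0673 -0.0049]
screwdriver 0.76 [270.8992 133.2864] [ 0.7511 -0.0478  0.0138]
spool 0.68 [184.6784 138.5856] [0.7235 0.2102 0.0412]
paste 0.52 [406.4768 251.4816] [ 0.3966 -0.4455  0.0419]
{'clock': 1.5, 'joints': array([ 1.0939,  0.477 ,  0.0224,  1.5554, -0.0115,  1.1093, -0.0831]), 'qvel': array([-0.0006, -0.0004,  0.001 ,  0.0009, -0.0007,  0.0007,  0.    ]), 'tau': array([  0.0011, -59.6315,   1.6072, -28.154 ,   0.0125,   0.0017,
        -0.    ]), 'tcp_pos': array([ 0.2433, -0.6296,  0.2393]), 'orientation': array([ 0.9334,  1.3614, -0.9334]), 'contact_force': array([-0.543 , -0.1449,  0.6698]), 'moment': array([-0.056 ,  0.0141,  0.0595]), 'grip_width': 0.08543648786886654}
```

View images.

```bash
python3 - <<'E'
from h import *
for n,c1,c2 in(("scene",(140,130,300,250),(260,160,380,250)),("top",(280,140,420,245),(140,130,250,213))):
    im=cv2.imread(f"pics/{n}0.png")
    for i,c in enumerate((c1,c2)):
        cv2.imwrite(f"pics/{n}0c{i}.png",cv2.resize(im[c[1]:c[3],c[0]:c[2]],None,fx=5,fy=5,interpolation=2))
E
```

```text
(no output)
```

View pics/scene0.png

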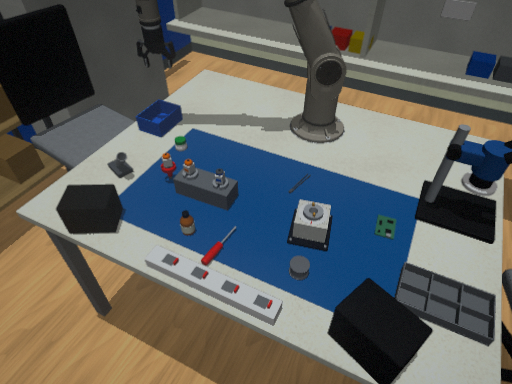

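View pics/top0.png

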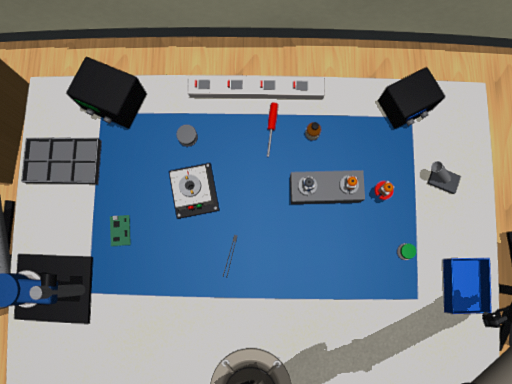

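```bash
sleep 0
```

```text
(no output)
```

View pics/scene0c0.png

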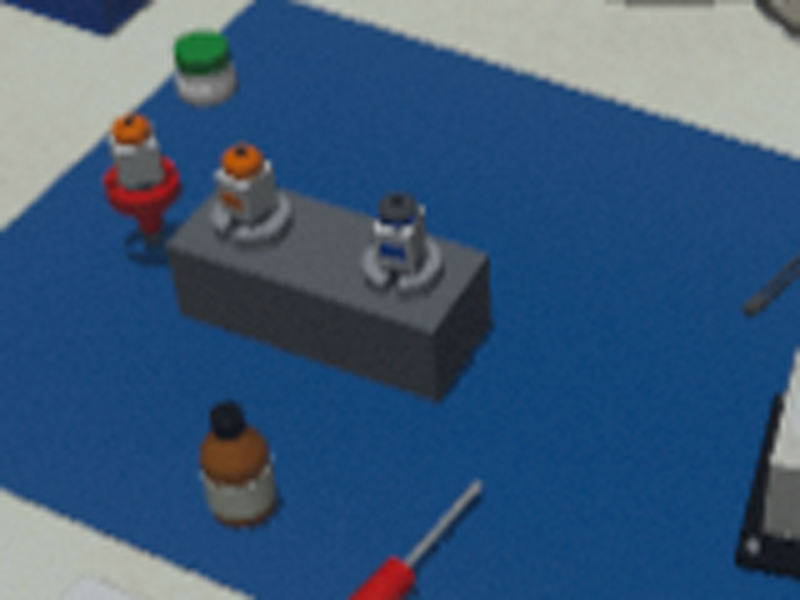

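View pics/scene0c1.png

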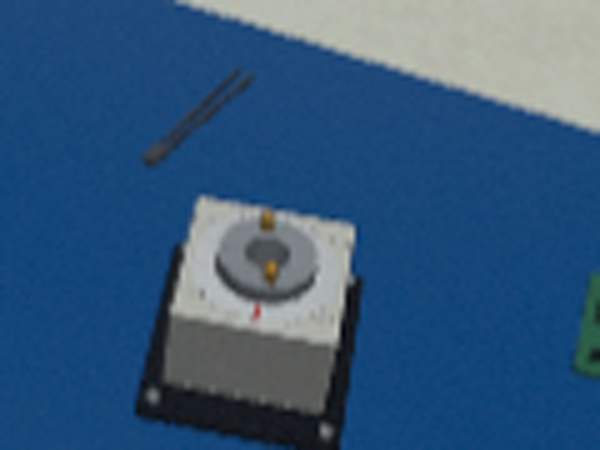

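View pics/top0c0.png

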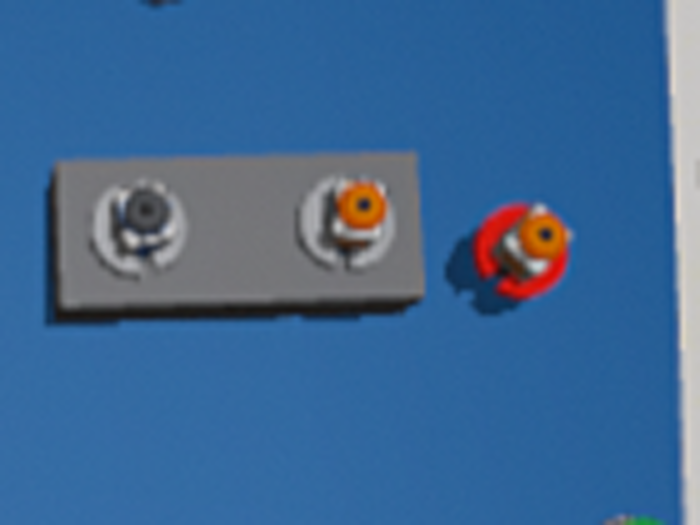

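View pics/top0c1.png

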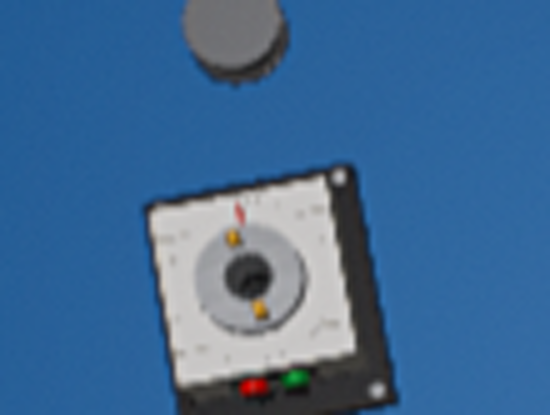

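```bash
cat > m.py <<'E'
from h import *
np.set_printoptions(precision=4,suppress=True)
P={n:r.grab_frame(n) for n in("scene","top")}
def blobs(p,cond,box):
    im=p["pixels"].astype(int); b,g,rr=im[...,0],im[...,1],im[...,2]
    m=cond(b,g,rr).astype(np.uint8); k=np.zeros_like(m);x0,y0,x1,y1=box;k[y0:y1,x0:x1]=1
    n,l,s,c=cv2.connectedComponentsWithStats(m*k)
    return [(s[i,4],c[i]) for i in range(1,n) if s[i,4]>=3]
org=lambda b,g,R:(R>150)&(g>70)&(g<0.75*R)&(b<0.35*R)
brs=lambda b,g,R:(R>110)&(b<0.6*R)&(g>0.5*R)&(g<0.95*R)
for n,bo,bd in(("scene",(140,140,230,190),(290,195,330,225)),("top",(280,165,410,205),(170,165,215,205))):
    print(n,"orange",blobs(P[n],org,bo));print(n,"brass",blobs(P[n],brs,bd))
E
python3 m.py
```

```text
scene orange [(np.int32(18), array([165.3333, 155.1667])), (np.int32(16), array([187.5625, 161.75  ]))]
scene brass [(np.int32(5), array([313.6, 213.2]))]
top orange [(np.int32(56), array([352.0714, 180.8393])), (np.int32(53), array([388.1132, 186.6038]))]
top brass [(np.int32(6), array([186.1667, 177.1667])), (np.int32(7), array([191.4286, 191.2857]))]
```

```bash
cat > cl.py <<'E'
from m import *
def cloud(p):
    v,u=np.mgrid[0:384,0:512]
    n=cv2.undistortPoints(np.c_[u.ravel(),v.ravel()].astype(float).reshape(-1,1,2),K(p),np.array(p["D"],float)).reshape(-1,2)
    z=p["z_map"].ravel()
    X=(np.c_[n,np.ones(len(n))]*z[:,None]-np.array(p["t"]))@np.array(p["R"])
    X[z==0]=np.nan
    return X
def cut(X,c,rad,z0,z1):
    return (np.hypot(X[:,0]-c[0],X[:,1]-c[1])<rad)&(X[:,2]>z0)&(X[:,2]<z1)
E
cat > a.py <<'E'
from cl import *
h0=at_z(P["top"],(352.3,180.8),.136);print("nut top ray",h0, at_z(P["scene"],(187.9,160.5),.136))
print("tri",tri(P["top"],(352.3,180.8),P["scene"],(187.9,160.5)))
for n in P:
    X=cloud(P[n])
    for nm,c in(("holder",h0),("nose",(.566,.187))):
        for a,b in((.03,.06),(.06,.075),(.075,.09),(.09,.1),(.1,.12),(.12,.145)):
            m=cut(X,c,.04,a,b); 
            if m.sum(): print(n,nm,a,b,m.sum(),X[m].mean(0),X[m].std(0))
    m=cut(X,(.575,-.2),.15,.06,.08); print("rack top z",np.median(X[m,2]))
    r_=X[m][:,:2]; print(cv2.minAreaRect(r_.astype(np.float32)))
    m=cut(X,(.566,.187),.09,.07,.09); print("housing top",np.median(X[m,2]),cv2.minAreaRect(X[m][:,:2].astype(np.float32)))
print("dogs top@.106",[at_z(P["top"],q,.106) for q in((186.2,177.2),(191.4,191.3))])
print("dog scene",at_z(P["scene"],(313.6,213.2),.106))
E
python3 a.py
```

```text
scene orange [(np.int32(17), array([165.4118, 155.0588])), (np.int32(16), array([187.5625, 161.75  ]))]
scene brass [(np.int32(5), array([313.6, 213.2]))]
top orange [(np.int32(56), array([352.1071, 180.8929])), (np.int32(53), array([388.1132, 186.6038]))]
top brass [(np.int32(6), array([186.1667, 177.1667])), (np.int32(7), array([191.4286, 191.2857]))]
nut top ray [ 0.5844 -0.2709  0.136 ] [ 0.5884 -0.273   0.136 ]
tri (array([ 0.5858, -0.273 ,  0.1337]), np.float64(0.0036017279490046213))
scene holder 0.06 0.075 112 [ 0.5927 -0.2607  0.0723] [0.0225 0.021  0.0014]
scene holder 0.075 0.09 97 [ 0.5968 -0.2632  0.0828] [0.0131 0.0149 0.004 ]
scene holder 0.09 0.1 21 [ 0.5949 -0.2659  0.0949] [0.0105 0.008  0.0024]
scene holder 0.1 0.12 54 [ 0.596  -0.2667  0.1103] [0.0092 0.009  0.0062]
scene holder 0.12 0.145 69 [ 0.5929 -0.269   0.1309] [0.0077 0.0081 0.0067]
scene nose 0.06 0.075 2 [0.5651 0.1738 0.0732] [0.0007 0.0014 0.    ]
scene nose 0.075 0.09 141 [0.5653 0.2029 0.0834] [0.0223 0.0163 0.0027]
scene nose 0.09 0.1 199 [0.5767 0.1824 0.0962] [0.0166 0.0171 0.002 ]
scene nose 0.1 
[... 733 characters left out ...]
.1862 0.0373] [0.0037 0.0042 0.0058]
top nose 0.06 0.075 22 [0.5766 0.1834 0.0688] [0.0112 0.0109 0.004 ]
top nose 0.075 0.09 263 [0.5535 0.19   0.0825] [0.0176 0.0231 0.0035]
top nose 0.09 0.1 265 [0.5749 0.1827 0.0945] [0.0169 0.0173 0.0024]
top nose 0.1 0.12 30 [0.5723 0.1817 0.1035] [0.0182 0.0154 0.003 ]
rack top z 0.06954988850194375
((0.583904504776001, -0.21187426149845123), (0.08615199476480484, 0.2102932184934616), 2.014514207839966)
housing top 0.08163606270014889 ((0.5743658542633057, 0.1826477348804474), (0.10596180707216263, 0.10602777451276779), 11.501392364501953)
dogs top@.106 [array([0.5932, 0.1902, 0.106 ]), array([0.5533, 0.1738, 0.106 ])]
dog scene [0.5968 0.1884 0.106 ]
```

```bash
cat > ov.py <<'E'
from cl import *
def Rz(a): return np.array([[np.cos(a),-np.sin(a),0],[np.sin(a),np.cos(a),0],[0,0,1]])
def circ(R_,z): a=np.linspace(0,2*np.pi,60); return np.c_[R_*np.cos(a),R_*np.sin(a),0*a+z]
def holder(pos,yaw):
    L=[circ(.027,.013),circ(.027,0),circ(.0135,.066)]
    for s in(1,-1):
        for z in(.013,):
            for y in(.0045,-.0045): L.append(np.array([[s*.016,y,z],[s*.027,y,z]]))
    for z in(.017,.053): L.append(np.array([[.016,.014,z],[-.016,.014,z],[-.016,-.014,z],[.016,-.014,z],[.016,.014,z]]))
    return [l@Rz(yaw).T+pos for l in L]
def spindle(pos,yaw):
    L=[circ(.031,0),circ(.014,0)]
    for s in(1,-1): L.append(np.array([[s*.018,.0035,.011],[s*.026,.0035,.011],[s*.026,-.0035,.011],[s*.018,-.0035,.011],[s*.018,.0035,.011]]))
    return [l@Rz(yaw).T+pos for l in L]
def draw(n,L,c,f,name,only=None):
    p=P[n]; im=p["pixels"][c[1]:c[3],c[0]:c[2]]
    im=cv2.resize(im,None,fx=f,fy=f,interpolation=2); raw=im.copy()
    for l in L:
        q=(proj(p,l)-[c[0],c[1]]+.5)*f-.5
        cv2.polylines(im,[np.round(q).astype(int)],False,(0,255,0),1)
    cv2.imwrite(name,np.hstack([raw,im]) )
E
cat > b.py <<'E'
import sys
from ov import *
A=[float(x) for x in sys.argv[2:]]
t=sys.argv[1]
draw("top",holder(np.array([A[0],A[1],.07]),A[2]),(330,165,368,202),10,f"pics/ht{t}.png")
draw("scene",holder(np.array([A[0],A[1],.07]),A[2]),(174,150,206,186),11,f"pics/hs{t}.png")
draw("top",spindle(np.array([A[3],A[4],.095]),A[5]),(172,166,210,203),10,f"pics/st{t}.png")
draw("scene",spindle(np.array([A[3],A[4],.095]),A[5]),(296,196,332,226),10,f"pics/ss{t}.png")
E
python3 b.py 1 .5855 -.272 .03 .5750 .182 .39 >/dev/null
```

```text
(no output)
```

View pics/ht1.png

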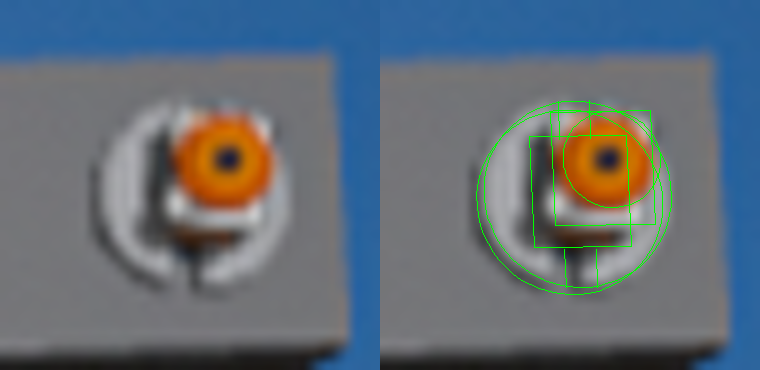

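View pics/hs1.png

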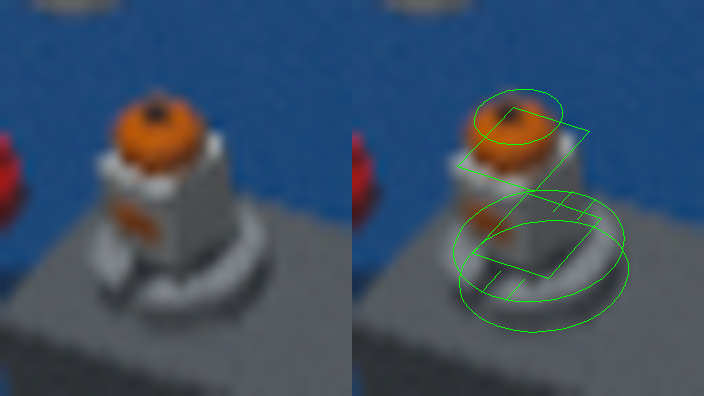

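View pics/st1.png

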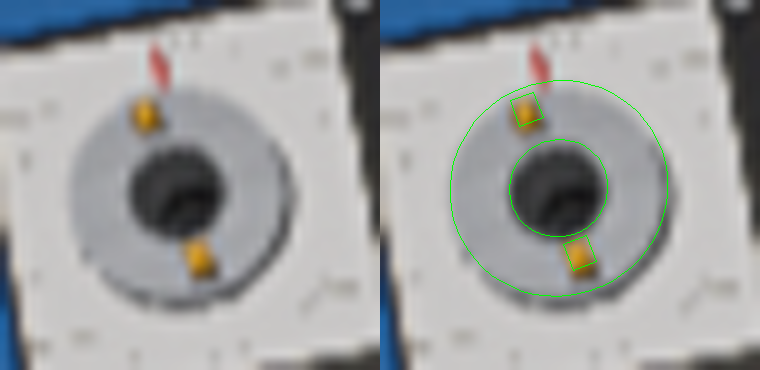

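View pics/ss1.png

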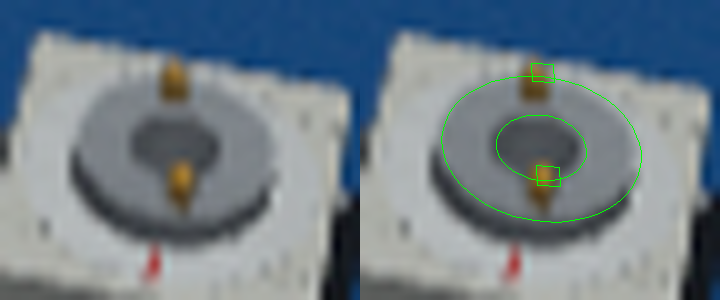

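```bash
sed -i 's/x=0/x=0/' ov.py; python3 b.py 2 .5855 -.2725 -.12 .5735 .182 .37 >/dev/null;python3 b.py 3 .5885 -.275 -.22 .577 .181 .37 >/dev/null
python3 -c "
import cv2,numpy as np
a=[cv2.imread('pics/%s%d.png'%(n,i)) for n in('ht','hs') for i in(2,3)]
for k,(x,y) in enumerate(((0,1),(2,3))): cv2.imwrite('pics/y%d.png'%k,np.vstack([a[x],a[y]])[:, :])
"
```

```text
(no output)
```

View pics/y0.png

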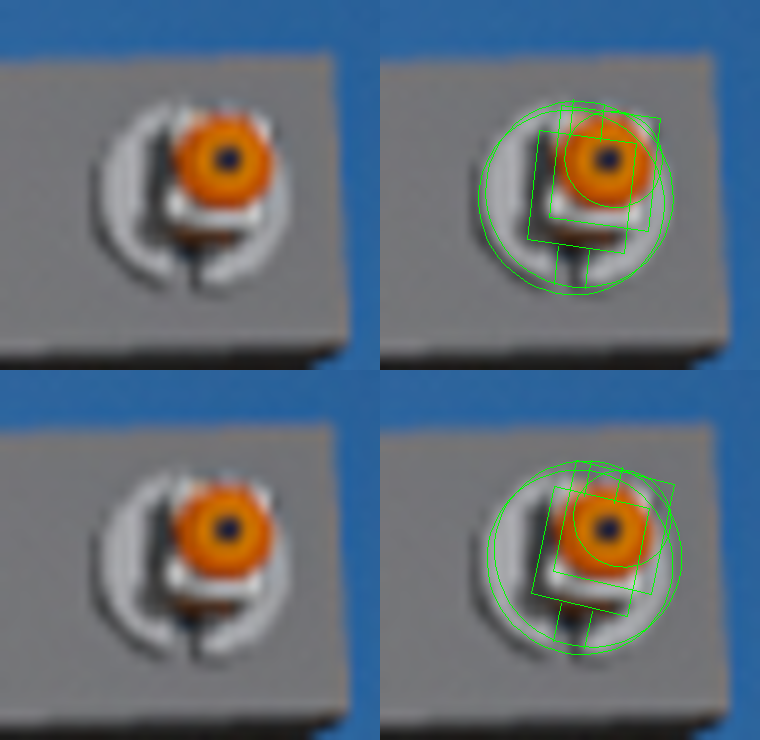

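View pics/y1.png

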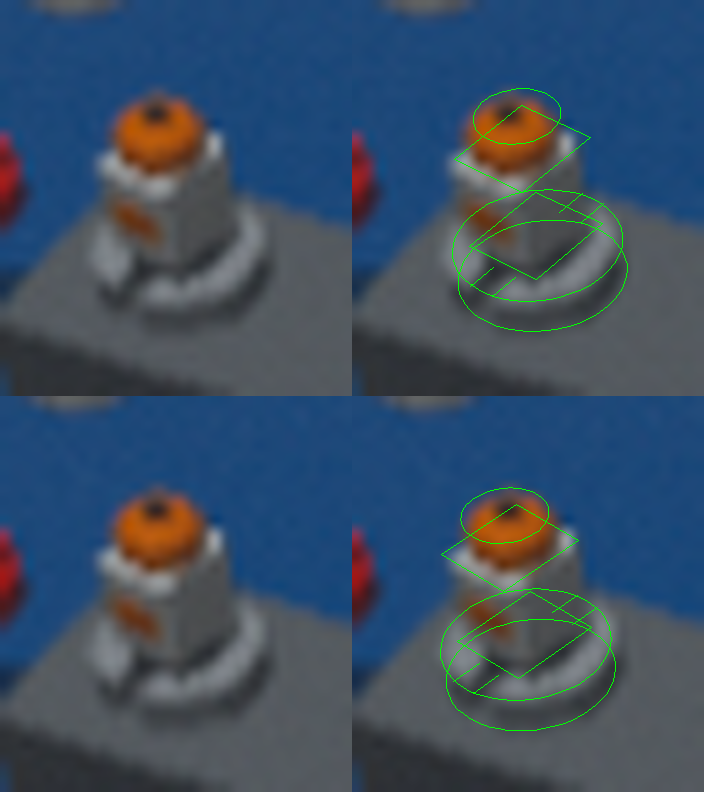

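View pics/st2.png

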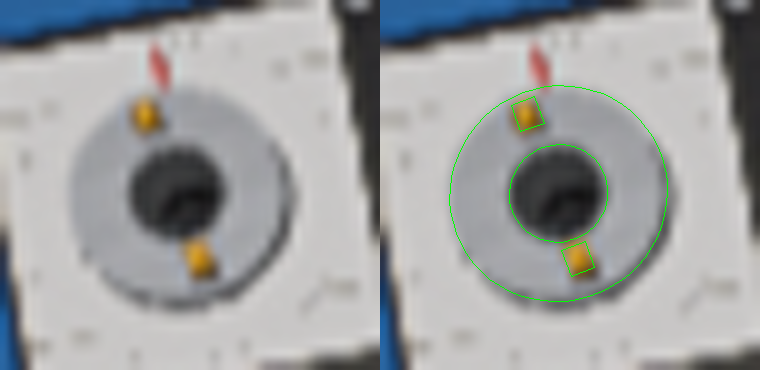

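View pics/ss3.png

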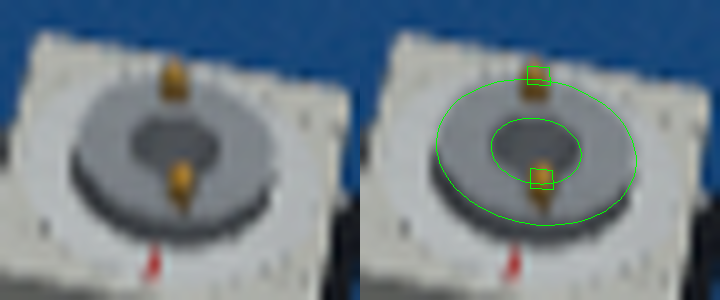

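```bash
cat > st.py <<'E'
from h import *
def st():
    o=r.get_obs(); R=cv2.Rodrigues(np.array(o["orientation"]))[0]
    z=R[:,2]; y=np.arctan2(z[1],z[0])
    print("t",round(o["clock"],2),"tcp",o["tcp_pos"].round(4),"x",R[:,0].round(3),"jawyaw(z-90)",round(y-np.pi/2,3),"or",round(y+np.pi/2,3),"F",o["contact_force"].round(1),"M",o["moment"].round(2),"w",round(o["grip_width"],4),"q",o["joints"].round(2))
    return o
if __name__=="__main__": st()
E
python3 st.py
```

```text
t 2.0 tcp [ 0.2434 -0.6296  0.2393] x [ 0.  0. -1.] jawyaw(z-90) -2.773 or 0.369 F [0.3 0.6 0.3] M [-0.    0.02 -0.06] w 0.0852 q [ 1.09  0.48  0.02  1.56 -0.01  1.11 -0.08]
```

>>> play_rows:
  plan:
    - [1,0.034,0.036,0,-0.05]
    - [1,0.068,0.072,0,-0.1]
    - [1,0.102,0.108,0,-0.15]
    - [1,0.137,0.143,0,-0.2]
    - [1,0.171,0.179,0,-0.25]
    - [1,0.206,0.215,0,-0.3]
    - [1,0.24,0.25,0,-0.35]
    - [1,0.274,0.286,0,-0.4]
    - [1,0.308,0.322,0,-0.45]
    - [1,0.3426,0.3566,0,-0.45]

```text
clock: 3.0
tcp_pos: [0.5871, -0.2713, 0.2396]
orientation: [1.27, 1.169, -1.27]
contact_force: [0.5, -0.6, -0.0]
grip_width: 0.0854
```

>>> play_rows:
  plan:
    - [1,0,0,0,0]
    - [1,0,0,0,0]
    - [1,0,0,0,0]

```text
clock: 3.3
tcp_pos: [0.585, -0.2745, 0.2392]
orientation: [1.269, 1.169, -1.271]
contact_force: [-0.2, -0.4, -0.9]
grip_width: 0.0858
```

```bash
python3 st.py; python3 - <<'E'
from ov import *
for n,c in(("top",(320,155,380,200)),("scene",(160,130,220,190))):
    im=P[n]["pixels"][c[1]:c[3],c[0]:c[2]]; cv2.imwrite(f"pics/{n}1.png",cv2.resize(im,None,fx=8,fy=8,interpolation=2))
E
```

```text
t 3.3 tcp [ 0.585  -0.2745  0.2392] x [-0.001 -0.001 -1.   ] jawyaw(z-90) -3.225 or -0.083 F [-0.2 -0.4 -0.9] M [-0.03  0.01  0.01] w 0.0858 q [ 0.37  0.43 -0.04  1.63  0.02  1.09 -1.33]
scene orange [(np.int32(18), array([165.3333, 155.1667]))]
scene brass [(np.int32(5), array([313.6, 213.2]))]
top orange []
top brass [(np.int32(6), array([186.1667, 177.1667])), (np.int32(6), array([191.3333, 191.5   ]))]
```

View pics/scene1.png

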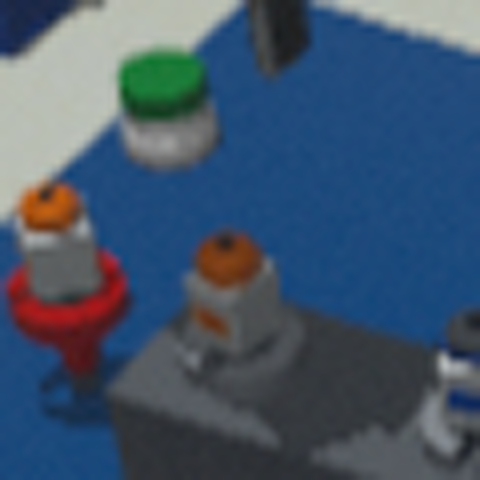

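>>> play_rows:
  plan:
    - [1,0,0,-0.03,0]
    - [1,0,0,-0.06,0]
    - [1,0,0,-0.09,0]
    - [1,0,0,-0.11,0]
    - [1,0,0,-0.125,0]
    - [1,0,0,-0.135,0]
    - [1,0,0,-0.14,0]
    - [1,0,0,-0.14,0]

```text
clock: 4.2
tcp_pos: [0.5859, -0.2733, 0.0993]
orientation: [1.269, 1.169, -1.269]
contact_force: [-0.9, -0.4, -0.0]
grip_width: 0.0854
```

```bash
python3 st.py; python3 - <<'E'
from ov import *
for n,c in(("top",(320,155,380,200)),("scene",(160,130,220,190))):
    im=P[n]["pixels"][c[1]:c[3],c[0]:c[2]]; cv2.imwrite(f"pics/{n}2.png",cv2.resize(im,None,fx=8,fy=8,interpolation=2))
E
```

```text
t 4.2 tcp [ 0.5859 -0.2733  0.0993] x [-0. -0. -1.] jawyaw(z-90) -3.223 or -0.082 F [-0.9 -0.4 -0. ] M [-0.   -0.   -0.02] w 0.0854 q [ 0.37  0.58 -0.04  1.74  0.03  0.82 -1.34]
scene orange [(np.int32(18), array([165.3333, 155.1667]))]
scene brass [(np.int32(5), array([313.6, 213.2]))]
top orange []
top brass [(np.int32(6), array([186.1667, 177.1667])), (np.int32(7), array([191.4286, 191.2857]))]
```

View pics/scene2.png

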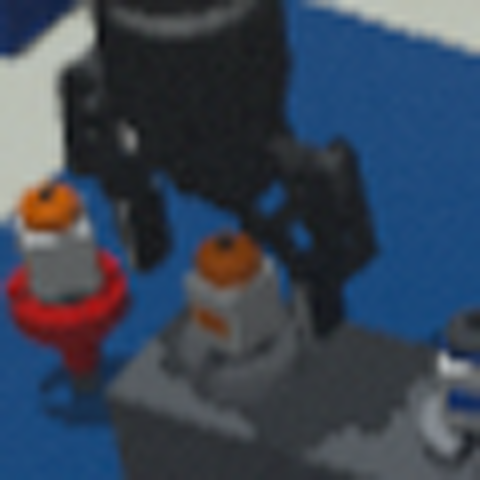

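>>> play_rows:
  plan:
    - [-1,0,0,0,0]
    - [-1,0,0,0,0]
    - [-1,0,0,0,0]
    - [-1,0,0,0,0]
    - [-1,0,0,0,0]
    - [-1,0,0,0,0]
    - [-1,0,0,0,0]
    - [-1,0,0,0,0]
    - [-1,0,0,0,0]
    - [-1,0,0,0,0]
  force: 60

```text
clock: 5.3
tcp_pos: [0.5862, -0.2731, 0.0997]
orientation: [1.269, 1.169, -1.268]
contact_force: [-0.7, 0.4, 6.1]
grip_width: 0.0268
```

```bash
python3 st.py
```

```text
t 5.3 tcp [ 0.5862 -0.2731  0.0997] x [ 0.001 -0.    -1.   ] jawyaw(z-90) -3.223 or -0.081 F [-0.7  0.4  6.1] M [0.17 0.08 0.  ] w 0.0268 q [ 0.37  0.58 -0.04  1.74  0.03  0.82 -1.34]
```

>>> play_rows:
  plan:
    - [-1,0,0,0.01,0]
    - [-1,0,0,0.03,0]
    - [-1,0,0,0.06,0]
    - [-1,0,0,0.09,0]
    - [-1,0,0,0.12,0]
    - [-1,0,0,0.14,0]
    - [-1,0,0,0.14,0]
    - [-1,0,0,0.14,0]
    - [-1,0,0,0.14,0]

```text
clock: 6.2
tcp_pos: [0.5846, -0.2725, 0.237]
orientation: [1.268, 1.173, -1.271]
contact_force: [0.9, -0.2, -4.7]
grip_width: 0.0274
```

```bash
python3 st.py; python3 - <<'E'
from ov import *
for n,c in(("top",(320,155,380,200)),("scene",(160,110,220,170))):
    im=P[n]["pixels"][c[1]:c[3],c[0]:c[2]]; cv2.imwrite(f"pics/{n}3.png",cv2.resize(im,None,fx=8,fy=8,interpolation=2))
E
```

```text
t 6.2 tcp [ 0.5846 -0.2725  0.237 ] x [-0.004  0.001 -1.   ] jawyaw(z-90) -3.223 or -0.081 F [ 0.9 -0.2 -4.7] M [ 0.03 -0.06 -0.02] w 0.0274 q [ 0.37  0.43 -0.04  1.63  0.02  1.08 -1.33]
scene orange [(np.int32(18), array([165.3333, 155.1667]))]
scene brass [(np.int32(5), array([313.6, 213.2]))]
top orange []
top brass [(np.int32(6), array([186.1667, 177.1667])), (np.int32(6), array([191.3333, 191.5   ]))]
```

View pics/scene3.png

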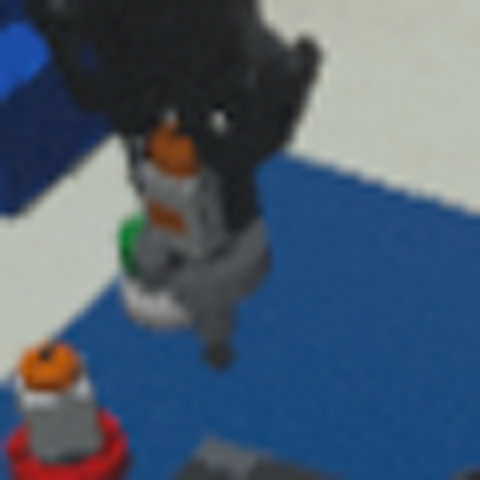

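>>> play_rows:
  plan:
    - [-1,-0.001,0.02,0.02,0]
    - [-1,-0.002,0.06,0.02,0.05]
    - [-1,-0.003,0.105,0.02,0.1]
    - [-1,-0.005,0.15,0.02,0.16]
    - [-1,-0.006,0.2,0.02,0.22]
    - [-1,-0.007,0.25,0.02,0.28]
    - [-1,-0.008,0.3,0.02,0.34]
    - [-1,-0.01,0.345,0.02,0.4]
    - [-1,-0.011,0.39,0.02,0.44]
    - [-1,-0.0118,0.42,0.01,0.46]

```text
clock: 7.3
tcp_pos: [0.5738, 0.1516, 0.2498]
orientation: [0.924, 1.367, -0.92]
contact_force: [1.0, 0.9, -4.6]
grip_width: 0.0274
```

>>> play_rows:
  plan:
    - [-1,0,0.02,-0.01,0]
    - [-1,0,0.03,-0.01,0]
    - [-1,0,0.0345,-0.01,0]
    - [-1,0,0.0345,-0.01,0]
    - [-1,0,0.0345,-0.01,0]
    - [-1,0,0.0345,-0.01,0]

```text
clock: 7.9
tcp_pos: [0.5746, 0.1799, 0.2397]
orientation: [0.927, 1.363, -0.927]
contact_force: [0.2, -0.9, -4.7]
grip_width: 0.0276
```

```bash
python3 st.py; python3 - <<'E'
from ov import *
for n,c in(("top",(160,155,240,215)),("scene",(280,150,350,220))):
    im=P[n]["pixels"][c[1]:c[3],c[0]:c[2]]; cv2.imwrite(f"pics/{n}4.png",cv2.resize(im,None,fx=8,fy=8,interpolation=2))
E
```

```text
t 7.9 tcp [0.5746 0.1799 0.2397] x [ 0.001 -0.001 -1.   ] jawyaw(z-90) -2.765 or 0.377 F [ 0.2 -0.9 -4.7] M [-0.01  0.03  0.01] w 0.0276 q [-0.18  0.38 -0.3   1.72  0.12  1.06 -1.71]
scene orange [(np.int32(18), array([165.3333, 155.1667]))]
scene brass []
top orange [(np.int32(55), array([388.0909, 186.5091]))]
top brass []
```

View pics/scene4.png

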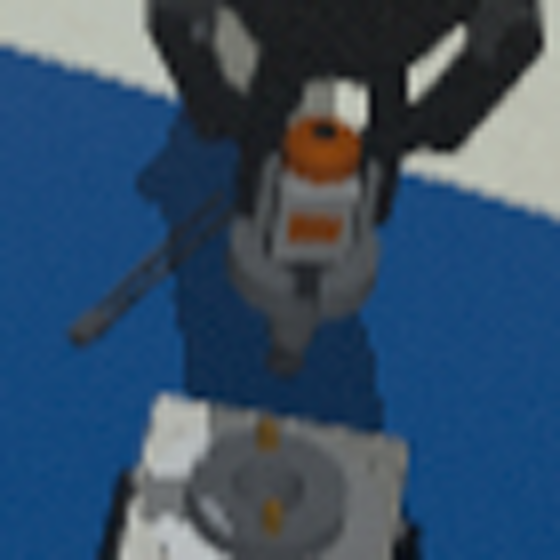

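```bash
python3 - <<'E' >/dev/null
from ov import *
L=holder(np.array([.5742+.0015,.1815-.001,.211]),.377)+[circ(.0075,-.051)@Rz(.377).T+[.5757,.1805,.211]]+spindle(np.array([.576,.181,.095]),.38)
draw("scene",L,(296,155,336,222),9,"pics/s5.png")
E
```

```text
(no output)
```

View pics/s5.png

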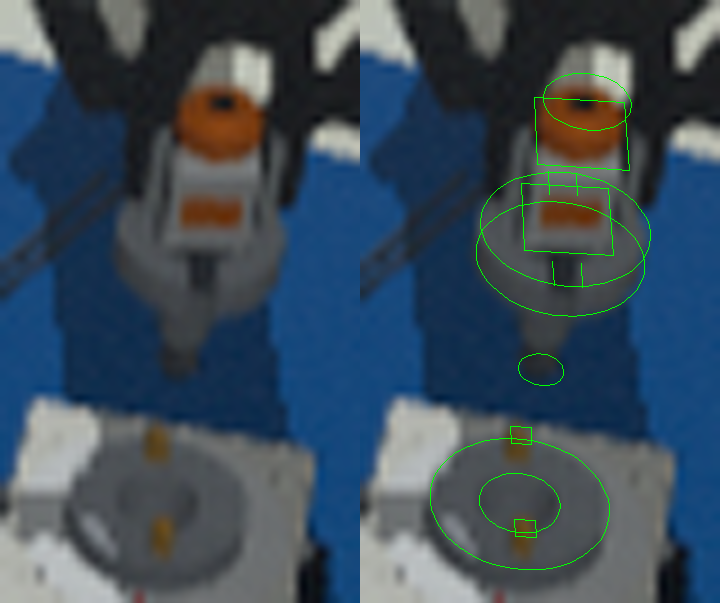

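>>> play_rows:
  plan:
    - [-1,0,0,-0.02,0]
    - [-1,0,0,-0.04,0]
    - [-1,0,0,-0.055,0]
    - [-1,0,0,-0.065,0]
    - [-1,0,0,-0.075,0]
    - [-1,0,0,-0.085,0]
    - [-1,0,0,-0.085,0]
    - [-1,0,0,-0.085,0]

```text
clock: 8.9
tcp_pos: [0.5743, 0.1816, 0.1544]
orientation: [0.926, 1.365, -0.926]
contact_force: [0.1, -0.7, -4.1]
grip_width: 0.027
```

```bash
python3 st.py; python3 - <<'E' >/dev/null
from ov import *
draw("scene",[],(290,165,340,225),8,"pics/s6.png")
E
```

```text
t 8.9 tcp [0.5743 0.1816 0.1544] x [ 0.  0. -1.] jawyaw(z-90) -2.763 or 0.379 F [ 0.1 -0.7 -4.1] M [ 0.05  0.01 -0.02] w 0.027 q [-0.19  0.47 -0.29  1.8   0.16  0.9  -1.74]
```

View pics/s6.png

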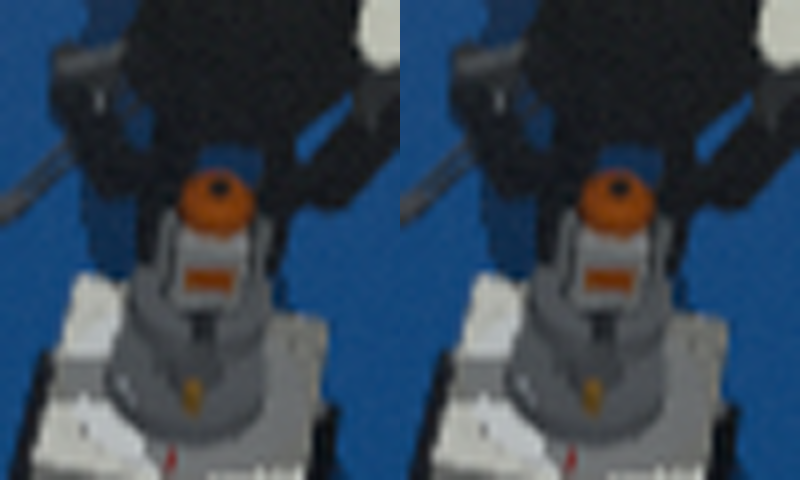

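>>> play_rows:
  plan:
    - [-1,0,0,-0.005,0]
    - [-1,0,0,-0.01,0]
    - [-1,0,0,-0.014,0]
    - [-1,0,0,-0.016,0]
    - [-1,0,0,-0.018,0]
    - [-1,0,0,-0.019,0]
    - [-1,0,0,-0.019,0]

```text
clock: 9.7
tcp_pos: [0.5741, 0.1815, 0.1352]
orientation: [0.926, 1.365, -0.926]
contact_force: [-0.7, -0.5, -3.6]
grip_width: 0.0271
```

```bash
python3 st.py
```

```text
t 9.7 tcp [0.5741 0.1815 0.1352] x [-0. -0. -1.] jawyaw(z-90) -2.763 or 0.379 F [-0.7 -0.5 -3.6] M [0.05 0.05 0.02] w 0.0271 q [-0.2   0.49 -0.28  1.81  0.17  0.86 -1.75]
```

>>> play_rows:
  plan:
    - [-1,0,0,-0.001,0]
    - [-1,0,0,-0.002,0]
    - [-1,0,0,-0.002,0]

```text
clock: 10.0
tcp_pos: [0.5741, 0.1814, 0.1332]
orientation: [0.926, 1.365, -0.926]
contact_force: [-0.7, -0.4, -3.9]
grip_width: 0.0271
```

```bash
python3 st.py
```

```text
t 10.0 tcp [0.5741 0.1814 0.1332] x [-0. -0. -1.] jawyaw(z-90) -2.763 or 0.379 F [-0.7 -0.4 -3.9] M [-0.02  0.02  0.01] w 0.0271 q [-0.2   0.49 -0.28  1.81  0.17  0.86 -1.75]
```

Still free, about where the spring balls would start (if the slots are over the dogs). Continue by 1 mm steps.

>>> play_rows:
  plan:
    - [-1,0,0,-0.001,0]
    - [-1,0,0,-0.001,0]

```text
clock: 10.2
tcp_pos: [0.5742, 0.1816, 0.1323]
orientation: [0.926, 1.365, -0.926]
contact_force: [-0.3, -0.1, -3.6]
grip_width: 0.0272
```

>>> play_rows:
  plan:
    - [-1,0,0,-0.001,0]
    - [-1,0,0,-0.001,0]

```text
clock: 10.4
tcp_pos: [0.5743, 0.1817, 0.1314]
orientation: [0.926, 1.365, -0.925]
contact_force: [0.4, 0.2, -3.7]
grip_width: 0.027
```

```bash
python3 st.py
```

```text
t 10.4 tcp [0.5743 0.1817 0.1314] x [ 0.  0. -1.] jawyaw(z-90) -2.763 or 0.379 F [ 0.4  0.2 -3.7] M [ 0.15 -0.08  0.02] w 0.027 q [-0.2   0.49 -0.28  1.81  0.17  0.86 -1.75]
```

>>> play_rows:
  plan:
    - [-1,0,0,-0.001,0]
    - [-1,0,0,-0.001,0]

```text
clock: 10.6
tcp_pos: [0.5744, 0.1814, 0.1303]
orientation: [0.926, 1.364, -0.926]
contact_force: [1.5, -0.1, -3.5]
grip_width: 0.0273
```

```bash
python3 st.py; python3 - <<'E' >/dev/null
from ov import *
draw("scene",[],(295,180,335,230),9,"pics/s7.png")
E
```

```text
t 10.6 tcp [0.5744 0.1814 0.1303] x [ 0. -0. -1.] jawyaw(z-90) -2.763 or 0.379 F [ 1.5 -0.1 -3.5] M [-0.03 -0.2   0.02] w 0.0273 q [-0.2   0.5  -0.28  1.82  0.18  0.85 -1.75]
```

View pics/s7.png

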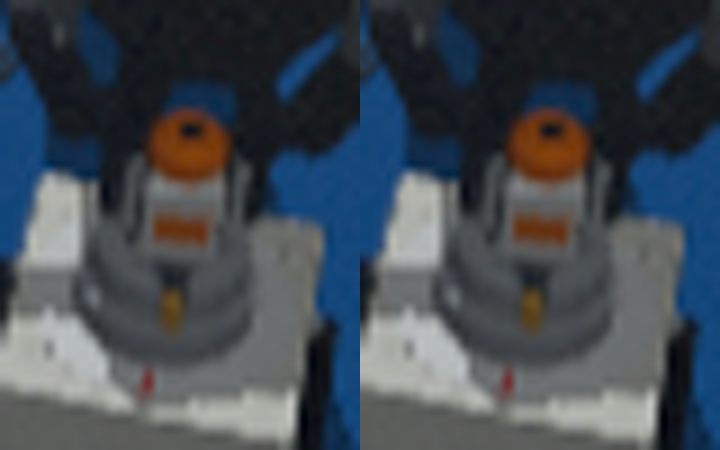

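>>> play_rows:
  plan:
    - [-1,0.0005,0,0,0]
    - [-1,0.0005,0,-0.001,0]
    - [-1,0.0005,0,-0.001,0]

```text
clock: 11.0
tcp_pos: [0.5745, 0.1814, 0.1292]
orientation: [0.926, 1.365, -0.926]
contact_force: [-0.7, -0.7, -3.0]
grip_width: 0.0271
```

```bash
python3 st.py
```

```text
t 11.0 tcp [0.5745 0.1814 0.1292] x [-0. -0. -1.] jawyaw(z-90) -2.763 or 0.379 F [-0.7 -0.7 -3. ] M [-0.03  0.18 -0.01] w 0.0271 q [-0.2   0.5  -0.28  1.82  0.18  0.85 -1.75]
```

>>> play_rows:
  plan:
    - [-1,-0.0002,0,-0.001,0]
    - [-1,-0.0002,0,-0.001,0]
    - [-1,-0.0002,0,-0.001,0]

```text
clock: 11.3
tcp_pos: [0.5742, 0.1815, 0.1279]
orientation: [0.925, 1.365, -0.926]
contact_force: [-0.2, 0.4, -6.3]
grip_width: 0.0272
```

```bash
python3 st.py
```

```text
t 11.3 tcp [0.5742 0.1815 0.1279] x [-0.001 -0.    -1.   ] jawyaw(z-90) -2.763 or 0.379 F [-0.2  0.4 -6.3] M [ 0.03 -0.01 -0.02] w 0.0272 q [-0.2   0.5  -0.28  1.82  0.18  0.85 -1.75]
```

>>> play_rows:
  plan:
    - [-1,0,0,-0.001,0]
    - [-1,0,0,-0.001,0]

```text
clock: 11.5
tcp_pos: [0.5741, 0.1814, 0.1268]
orientation: [0.925, 1.365, -0.926]
contact_force: [-0.2, 0.8, -7.9]
grip_width: 0.0273
```

```bash
python3 st.py
```

```text
t 11.5 tcp [0.5741 0.1814 0.1268] x [-0.001 -0.    -1.   ] jawyaw(z-90) -2.763 or 0.379 F [-0.2  0.8 -7.9] M [ 0.15 -0.07 -0.02] w 0.0273 q [-0.2   0.5  -0.28  1.82  0.18  0.85 -1.75]
```

>>> play_rows:
  plan:
    - [-1,0,0,-0.001,0]
    - [-1,0,0,-0.001,0]

```text
clock: 11.7
tcp_pos: [0.5742, 0.1814, 0.1259]
orientation: [0.926, 1.365, -0.926]
contact_force: [-0.5, 0.9, -7.0]
grip_width: 0.027
```

```bash
python3 st.py;  python3 - <<'E' >/dev/null
from ov import *
draw("scene",[],(295,180,335,230),9,"pics/s8.png")
E
```

```text
t 11.7 tcp [0.5742 0.1814 0.1259] x [-0.001 -0.    -1.   ] jawyaw(z-90) -2.763 or 0.379 F [-0.5  0.9 -7. ] M [ 0.17  0.07 -0.01] w 0.027 q [-0.2   0.5  -0.28  1.82  0.18  0.85 -1.75]
```

View pics/s8.png

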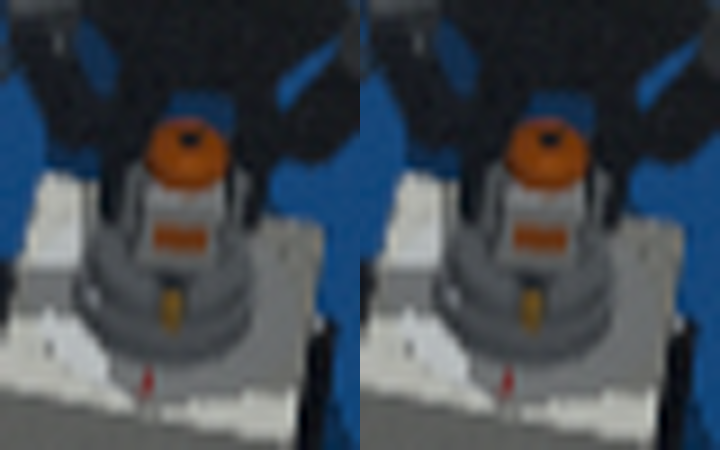

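>>> play_rows:
  plan:
    - [-1,0,0,-0.001,0]
    - [-1,0,0,-0.001,0]
    - [-1,0,0,-0.001,0]

```text
clock: 12.1
tcp_pos: [0.5744, 0.1814, 0.1252]
orientation: [0.926, 1.365, -0.926]
contact_force: [-0.5, 0.6, -7.6]
grip_width: 0.0272
```

```bash
python3 st.py
```

```text
t 12.1 tcp [0.5744 0.1814 0.1252] x [-0. -0. -1.] jawyaw(z-90) -2.763 or 0.379 F [-0.5  0.6 -7.6] M [ 0.02  0.03 -0.04] w 0.0272 q [-0.2   0.5  -0.28  1.82  0.18  0.85 -1.75]
```

>>> play_rows:
  plan:
    - [-1,0,0,-0.001,0]
    - [-1,0,0,-0.001,0]
    - [-1,0,0,-0.001,0]

```text
clock: 12.4
tcp_pos: [0.5746, 0.1815, 0.1248]
orientation: [0.926, 1.364, -0.925]
contact_force: [-1.7, 0.1, -0.8]
grip_width: 0.0274
```

```bash
python3 st.py
```

```text
t 12.4 tcp [0.5746 0.1815 0.1248] x [ 0.001  0.    -1.   ] jawyaw(z-90) -2.763 or 0.379 F [-1.7  0.1 -0.8] M [-0.08  0.41 -0.03] w 0.0274 q [-0.2   0.5  -0.28  1.82  0.18  0.84 -1.75]
```

>>> play_rows:
  plan:
    - [-1,-0.0002,0,-0.001,0]
    - [-1,-0.0002,0,-0.001,0]
    - [-1,-0.0002,0,-0.001,0]

```text
clock: 12.7
tcp_pos: [0.5746, 0.1815, 0.1247]
orientation: [0.926, 1.364, -0.925]
contact_force: [-3.7, -0.8, 7.2]
grip_width: 0.0272
```

```bash
python3 st.py;  python3 - <<'E' >/dev/null
from ov import *
draw("scene",[],(295,180,335,230),9,"pics/s9.png")
E
```

```text
t 12.7 tcp [0.5746 0.1815 0.1247] x [ 0.001  0.    -1.   ] jawyaw(z-90) -2.763 or 0.379 F [-3.7 -0.8  7.2] M [-0.37  0.96  0.01] w 0.0272 q [-0.2   0.5  -0.28  1.82  0.18  0.84 -1.76]
```

View pics/s9.png

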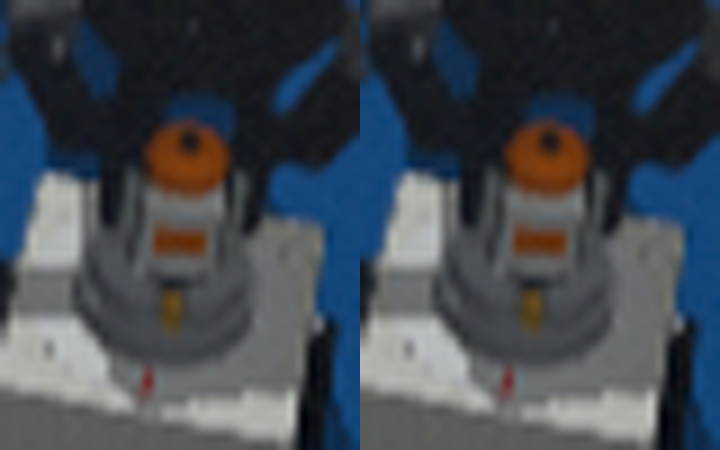

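```bash
cat > o2.py <<'E'
import sys
from ov import *
d=np.array([.0015,-.001,0])
L=holder(np.array([.5745,.1815,.095])+d,.38)+spindle(np.array([.5745,.1815,.095])+d,.38)[:1]
draw("scene",L,(295,175,335,230),9,f"pics/{sys.argv[1]}s.png")
draw("top",[l-d for l in L],(172,160,210,203),10,f"pics/{sys.argv[1]}t.png")
E
python3 o2.py s10 >/dev/null
```

```text
(no output)
```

View pics/s10s.png

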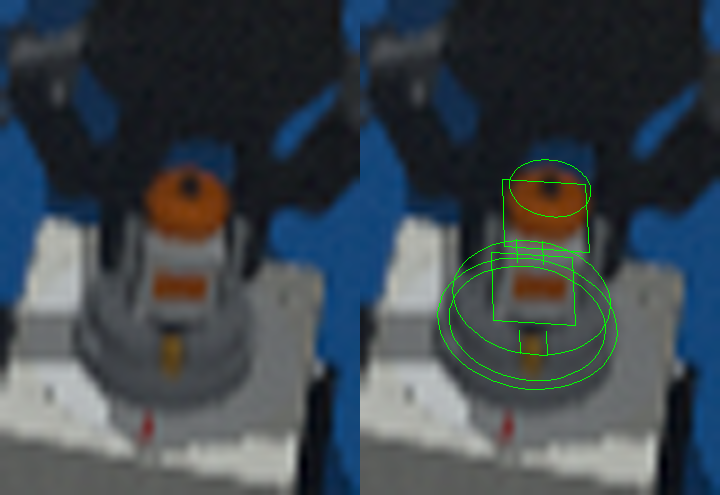

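>>> play_rows:
  plan:
    - [-1,-0.0003,0,-0.001,0]
    - [-1,-0.0003,0,-0.0015,0]
    - [-1,-0.0003,0,-0.0015,0]

```text
clock: 13.2
tcp_pos: [0.5747, 0.1815, 0.1247]
orientation: [0.927, 1.363, -0.925]
contact_force: [-7.2, -3.2, 16.9]
grip_width: 0.0272
```

```bash
python3 st.py
```

```text
t 13.2 tcp [0.5747 0.1815 0.1247] x [ 0.002 -0.    -1.   ] jawyaw(z-90) -2.763 or 0.378 F [-7.2 -3.2 16.9] M [-0.63  1.71  0.05] w 0.0272 q [-0.2   0.5  -0.28  1.82  0.18  0.84 -1.76]
```

>>> play_rows:
  plan:
    - [-1,0.0004,0,0.0015,0]
    - [-1,0.0004,0,0.0025,0]
    - [-1,0.0004,0,0.003,0]
    - [-1,0.0004,0,0.003,0]

```text
clock: 13.6
tcp_pos: [0.5747, 0.1816, 0.1248]
orientation: [0.926, 1.365, -0.925]
contact_force: [0.3, -0.4, -2.5]
grip_width: 0.027
```

```bash
python3 st.py
```

```text
t 13.6 tcp [0.5747 0.1816 0.1248] x [ 0.001  0.    -1.   ] jawyaw(z-90) -2.763 or 0.379 F [ 0.3 -0.4 -2.5] M [ 0.   -0.04 -0.05] w 0.027 q [-0.2   0.5  -0.28  1.82  0.18  0.84 -1.75]
```

>>> play_rows:
  plan:
    - [-1,0,0,0.0007,0]
    - [-1,0,0,0.0007,0]

```text
clock: 13.8
tcp_pos: [0.574, 0.1814, 0.125]
orientation: [0.925, 1.366, -0.926]
contact_force: [0.3, 0.5, -5.2]
grip_width: 0.0271
```

```bash
python3 st.py
```

```text
t 13.8 tcp [0.574  0.1814 0.125 ] x [-0.001 -0.    -1.   ] jawyaw(z-90) -2.763 or 0.379 F [ 0.3  0.5 -5.2] M [ 0.13 -0.05 -0.01] w 0.0271 q [-0.2   0.5  -0.28  1.82  0.18  0.85 -1.75]
```

>>> play_rows:
  plan:
    - [-1,0,0,-0.001,0]
    - [-1,0,0,-0.002,0]
    - [-1,0,0,-0.002,0]
    - [-1,0,0,-0.0007,0]
    - [-1,0,0,-0.0007,0]

```text
clock: 14.3
tcp_pos: [0.5742, 0.1814, 0.1248]
orientation: [0.926, 1.365, -0.926]
contact_force: [-2.0, 0.2, -1.1]
grip_width: 0.0272
```

```bash
python3 st.py
```

```text
t 14.3 tcp [0.5742 0.1814 0.1248] x [-0. -0. -1.] jawyaw(z-90) -2.763 or 0.379 F [-2.   0.2 -1.1] M [ 0.02  0.34 -0.02] w 0.0272 q [-0.2   0.5  -0.28  1.82  0.18  0.84 -1.75]
```

>>> play_rows:
  plan:
    - [1,0,0,0,0]
    - [1,0,0,0,0]
    - [1,0,0,0,0]
    - [1,0,0,0,0]
    - [1,0,0,0,0]
    - [1,0,0,0,0]
    - [1,0,0,0,0]
    - [1,0,0,0,0]
    - [1,0,0,0,0]

```text
clock: 15.2
tcp_pos: [0.5743, 0.1815, 0.1248]
orientation: [0.926, 1.365, -0.926]
contact_force: [0.2, -0.3, 0.6]
grip_width: 0.0854
```

```bash
python3 st.py; python3 o2.py s11 >/dev/null
```

```text
t 15.2 tcp [0.5743 0.1815 0.1248] x [ 0. -0. -1.] jawyaw(z-90) -2.763 or 0.379 F [ 0.2 -0.3  0.6] M [-0.01  0.01  0.01] w 0.0854 q [-0.2   0.5  -0.28  1.82  0.18  0.84 -1.75]
```

View pics/s11s.png

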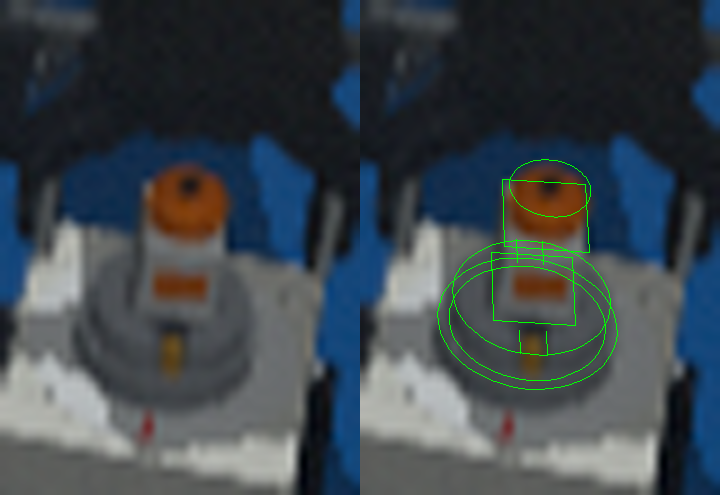

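Released, with the nut unmoved. I'll lift straight up, back away and check from above.

>>> play_rows:
  plan:
    - [1,0,0,0.01,0]
    - [1,0,0,0.03,0]
    - [1,0,0,0.06,0]
    - [1,0,0,0.1,0]
    - [1,0,0,0.14,0]
    - [1,-0.02,-0.03,0.15,0]
    - [1,-0.04,-0.07,0.15,0]
    - [1,-0.06,-0.11,0.15,0]
    - [1,-0.08,-0.15,0.15,0]
    - [1,-0.1,-0.18,0.15,0]

```text
clock: 16.3
tcp_pos: [0.4733, -0.001, 0.2757]
orientation: [0.927, 1.363, -0.927]
contact_force: [0.8, 0.3, 0.5]
grip_width: 0.0854
```

>>> play_rows:
  plan:
    - [1,0,0,0,0]
    - [1,0,0,0,0]

```text
clock: 16.5
tcp_pos: [0.4744, 0.0012, 0.2758]
orientation: [0.928, 1.363, -0.926]
contact_force: [1.1, 0.1, -0.2]
grip_width: 0.0856
```

```bash
python3 st.py; python3 o2.py s12 >/dev/null; python3 - <<'E'
from cl import *
for n in P:
    X=cloud(P[n]); cv2.imwrite(f"pics/{n}9.png",P[n]["pixels"])
    for a,b in((.095,.115),(.115,.15),(.15,.19)):
        m=cut(X,(.575,.182),.028,a,b); print(n,a,b,m.sum(),X[m].mean(0) if m.sum() else "")
    m=cut(X,(.575,.182),.012,.11,.19); print(n,"nut top z",np.percentile(X[m,2],[50,80,90,97]))
    m=cut(X,(.575,.182),.026,.1,.115); print(n,"flange top z",np.median(X[m,2]))
E
```

```text
t 16.5 tcp [0.4744 0.0012 0.2758] x [ 0.002  0.    -1.   ] jawyaw(z-90) -2.764 or 0.377 F [ 1.1  0.1 -0.2] M [-0.02 -0.01 -0.  ] w 0.0856 q [ 0.08  0.12 -0.24  1.96  0.03  1.06 -1.36]
scene orange [(np.int32(17), array([165.2353, 155.2941]))]
scene brass [(np.int32(3), array([316.3333, 196.    ])), (np.int32(3), array([315.3333, 200.6667])), (np.int32(5), array([313.6, 213.2]))]
top orange [(np.int32(54), array([388.1296, 186.5741]))]
top brass [(np.int32(30), array([185.6   , 180.2333])), (np.int32(3), array([191., 181.])), (np.int32(8), array([191.25, 191.25]))]
scene 0.095 0.115 132 [0.5858 0.1862 0.1067]
scene 0.115 0.15 89 [0.5886 0.1829 0.1345]
scene 0.15 0.19 64 [0.5811 0.1814 0.1589]
scene nut top z [0.1616 0.1628 0.1642 0.1649]
scene flange top z 0.10909448943661901
top 0.095 0.115 150 [0.5688 0.177  0.1071]
top 0.115 0.15 63 [0.5669 0.1763 0.1393]
top 0.15 0.19 84 [0.5742 0.1818 0.1581]
top nut top z [0.1594 0.1614 0.1624 0.1637]
top flange top z 0.10746855248377513
```

View pics/s12s.png

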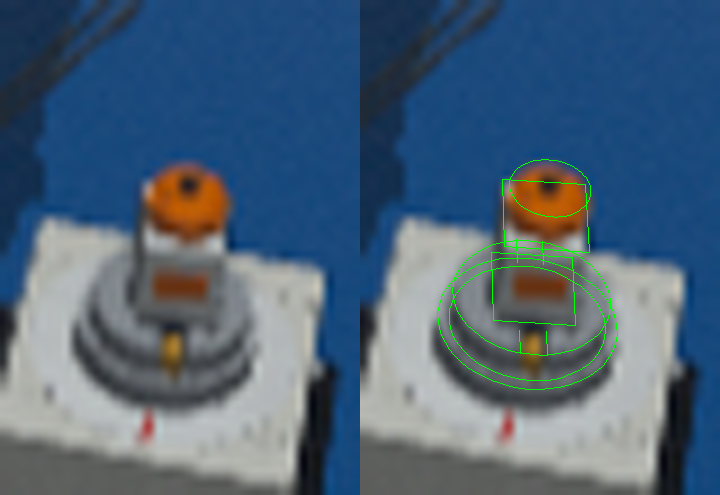

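View pics/s12t.png

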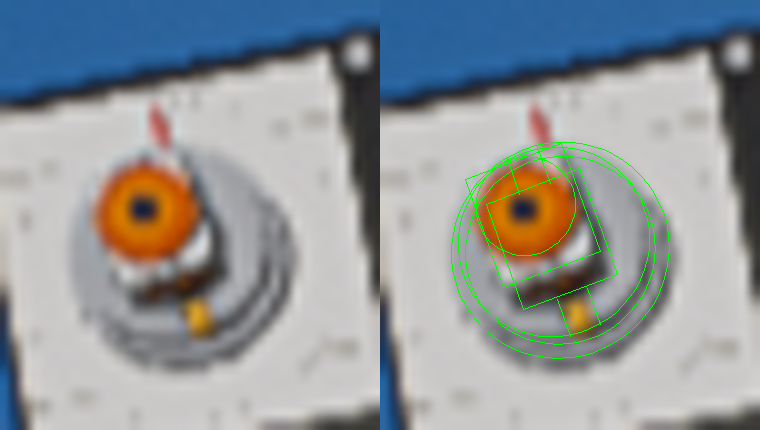

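View pics/scene9.png

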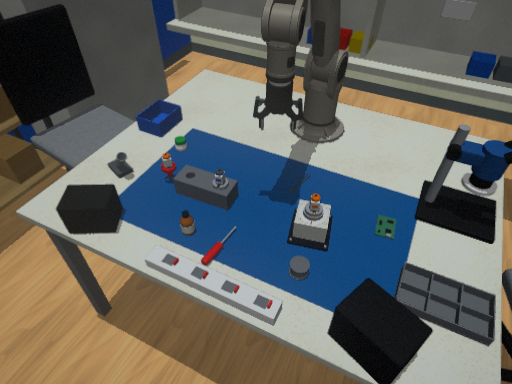

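```bash
python3 -c "
from bench import r
print(r.hand_in())"
```

```text
the job is handed in; nothing more can be done
None
```

The holder with the orange nut is out of the rack and seated in the spindle. Its slots are over the brass dogs, the flange is flush on the nose, and it is released. I handed the job in at about 16.5 s.

**Fitting:** I saw the dogs' angle in the top view (about 0.38 rad in world axes) and set the holder to it before lowering. It went down in 1 mm steps and the slots dropped over the dogs first time, so no searching turn was needed.

**Final checks:**
- **Seating:** TCP height stopped hard at 0.1247 m, the value expected for a flush flange. It stayed there under about 21 N of pressing, well under the 60 N limit.
- **Height after release:** depth readings put the nut top at about 0.160–0.162 m and the flange top at 0.107–0.109 m. Flush would be 0.161 and 0.108.
- **Position:** pictures show a dog sitting in the visible slot. The holder did not move when I let go, and the arm is clear.
- **Bystanders:** the final overall picture shows the blue-banded holder, the red look-alike and the other things where they were.

**What disagreed:**
- **Snap not felt:** I never caught the 10–15 N ball resistance in a force reading, only a downward pull of about 3–4 N over the last 3 mm. A slight upward tug (0.7 mm commanded) changed the force by about 3 N, with the TCP rising only about 0.2 mm.
- **Camera offset:** the two camera views differ by about 2–3 mm in absolute position, roughly the stated calibration error.

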